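# Lock the pressure in the test pipe and vent the header

### The arm

A 6-joint arm with a two-finger parallel gripper is mounted at the origin on a cart in front of the work surface, level with it; the furniture and walls round the work are solid. World frame = base frame: x ahead of the robot, y to its left, z up, the work surface at z = 0. Lengths are in m, angles in degrees, forces in N, time in s.
With the tool pointing down it reaches from about 0.4 to 0.825 m from the base axis. Payload 7 kg.
Tool frame: the origin (TCP) lies at the very end of the fingers, on their centre line; the grasp point (between the pads) lies 19 mm behind it; z points along the fingers, y is the line along which they close (so a half turn about z gives the same grasp; the last joint's range is limited). The gripper opens to 88 mm and grips with 3 to 60 N. Pads are 19 mm wide; open, the fingers measure 130 mm over their backs; the gripper's body (78 mm by 193 mm) begins 47 mm behind the grasp point.
Start: joints at [87.267, 20.546, 0.682, 0, -70.136, -16.507], TCP at [0.222, 0.637, 0.227] pointing down, gripper open.
Joint ranges: [-176.03, 176.03], [-82.01, 121.73], [-58.28, 71.71], [-173.87, 95.51], [-174.79, -0.11], [-173.66, 173.66]. Speed limits (degrees/s): [136.94, 136.94, 172.46, 180, 180, 180].

### API

Orientations are given as [roll, pitch, yaw] about the fixed x, y, z axes, in that order (R = Rz(yaw) Ry(pitch) Rx(roll)).
In Python, from plant import get_state, imaging, r, finder gives the robot as it stands.
- The arm moves only by the shell command python3 -m handwheel 'ROWS' [FORCE]. ROWS is JSON, a list of rows, each a list of 5 numbers: the closure, from 0 (fully open) to 1 (shut), then the shift along the world's x, y, z in cm, then the turn about the world's z in degrees. A call has 1 to 8 rows; each row is the pose to reach, as a shift and turn from the pose commanded when the call began; what a row does not reach only later rows make up. A row lasts 1/8 s, in which the tool goes at most 62.5 mm and 10.7 degrees, less where a joint would pass 70% of its speed; a pose out of reach is approached as far as the arm can. A call with a gripper value outside its range is refused whole. The fingers move at their own pace and stop on an object; FORCE is the grip in N (left out, the last holds). Time passes only in rows, so rows that repeat a pose let the fingers close. It gives the time, the measured TCP pose, the force, the opening and the grip force at its end, in the units of the state.
- get_state(): the state, without advancing time (a new reading comes with each control period).
- imaging.capture(name): name is "scene" or "top"; returns (picture, depth): 400x640x3 uint8, red, green, blue; 400x640 float32, m along the optical axis (not along the pixel's ray), 0 where there is no reading.
- imaging.get_calibration(name): a dict with "fx", "fy", "cx", "cy" (pixels), "rvec" (rotation vector, rad) and "tvec" (3), from world to camera coordinates, as OpenCV has them. Camera axes: x right, y down, z forward; pixel columns grow to the right and rows downward; lengths in m; the calibration is good to about 2 mm. A picture is of the moment at which its call begins. get_calibration takes no time and is no camera call.
- r.close_job(): hands the job in; it is judged then, once.
Trained networks look in the newest picture that a camera, given by its name, has taken for a name from the list of things; names that differ only in an ending like _2 or _b are one class to them, and where a whole thing is asked for, a point or a joint stands for the part that bears it (a point fixed in the world has none). Each returns a list of dicts, best first, with "p" (0 to 1); they miss things now and then, are a little off and sometimes report something else, mostly with a low value. They report only what shows in the picture. A call takes as long as a camera call.
- finder.cut_out(camera, query): "region" (400x640 bool, what is visible of it) and "pixel" ([column, row] in pixels, amid what is visible of it).
The state is a dict: "time_s": time; "joints": joint angles; "qd": joint speeds; "joint_torque": joint torques, N m; "tcp_pos": TCP position; "eef_rot": TCP orientation; "contact_force": force on the tool from outside, world axes, zero at the start; "moment": the same for the moment, N m; "gripper_width": finger opening in m; "gripper_force": force on a finger pad.
Only numpy, scipy, OpenCV 4.12 (cv2) and the standard library are available. Lean on these libraries where they do the work, as an engineer would, in place of code of your own. Each camera call takes 0.05 s, during which the arm holds its last target. There are 200 camera calls.

### The job

On the pressure-test rig, shut the valve of the test branch (the straight pipe with the capped end) by pushing its lever with a fingertip until it stands square across the pipe, as far as it goes. Only then open the drain valve (the one with the downturned spout over the drip tray) by pushing its lever until it lies along the pipe, as far as it goes. Push the levers gently, lift nothing, leave the loose things on the bench where they are, and finish clear of the rig.

Things in the scene. Friction and masses are not known exactly. Their poses are not given: they have to be found in the camera images.
- header: Fixed header of the test rig: copper cross pipe 19 mm thick, 410 mm long, axis 56 mm high, a gauge (top 120 mm high) in its middle. Origin on the bench midway between the valve pivots; x points from them to the header pipe, at x = 100 mm; y along it; z up. Two branches with like brass ball valves leave it towards -x, at y = 100 and y = -100 mm; which is on which side varies.
- test_pivot (a point): Pivot axis of the test valve's lever, at half the lever's thickness (85 mm above the bench). Beyond this valve a straight level copper pipe, 19 mm thick, runs to a closed brass cap 166 mm from the pivot. Axes as the header's. Valve body and pipe stay below 71 mm, except the lever's hub.
- test_push (a point): Point on the test valve's lever, on its centre line, at half its thickness, 78 mm from the pivot (12 mm short of the end). It moves with the lever.
- test_valve_lever (a joint): Angle in rad of the test valve's lever: 0 = along the pipe, pointing away from the header (open); 1.57 = square across it (shut); growing counter-clockwise seen from above, stops at both ends. The flat lever is 18 mm wide, 11 mm thick (80 to 91 mm above the bench) and reaches 90 mm from its upright pivot. It stays where it is left; about 2 N at 80 mm from the pivot moves it.
- drain_pivot (a point): The same point of the drain valve. Beyond this valve the copper pipe is short and bends straight down as a spout, 88 mm from the pivot, over a square steel drip tray (70 mm wide, 14 mm high). Axes and heights as for test_pivot.
- drain_push (a point): Point on the drain valve's lever, on its centre line, at half its thickness, 78 mm from the pivot. It moves with the lever.
- drain_valve_lever (a joint): Angle in rad of the drain valve's lever: 0 = along the pipe, pointing away from the header (open); 1.57 = square across it (shut); growing counter-clockwise seen from above, stops at both ends. The flat lever is 18 mm wide, 11 mm thick (80 to 91 mm above the bench) and reaches 90 mm from its upright pivot. It stays where it is left; about 2 N at 80 mm from the pivot moves it.
- jar_site (a point): Loose glass jar with a screw lid, 62 mm across, 86 mm high, standing in front of the rig between the two branches. Point half-way up its axis. Bystander.
- tape_roll_site (a point): Loose roll of tape lying flat, 62 mm across, 19 mm high, between the two branches. Point 8 mm above the bench at its centre. Bystander.
- battery_site (a point): Loose battery lying down, 50 mm long, 15 mm thick, between the branches. Point at its centre. Bystander.
- big_spanner_site (a point): Loose spanner, 236 x 36 x 8 mm, lying flat left of the rig. Point on top at its middle. Bystander.
- black_screwdriver_site (a point): Loose screwdriver with a black handle, 263 mm long, 27 mm thick, lying right of the rig. Point near its middle. Bystander.
- elbow_site (a point): Loose copper pipe elbow, 51 x 51 x 22 mm, lying right of the rig near the front. Point near its middle. Bystander.

How it is judged:
By the outcome, as a careful person would: the job done as asked, in the order asked, and still so for the second after the job is handed in, with the robot touching nothing.
It also fails if it takes over 58 s, if anything falls off the work surface, if the arm or the gripper's body presses on something with over 40 N, if the wrist force passes 120 N, or if a joint passes its speed limit or range.

## Working session

There is one attempt and no reset: what is moved stays moved. The work goes in short steps, Python scripts to look and compute and a shell command to move; the robot and the scene stay as the last step left them, time stands still between calls to the robot, and variables do not carry over. Pictures are saved under pics/ and viewed, at most 10 in all, crops included, and the job is handed in when it is done.

```bash
mkdir -p pics; cat > h.py <<'E'
import numpy as np,cv2
from plant import get_state, imaging, r, finder
def world(cam,depth,mask):
    c=imaging.get_calibration(cam);v,u=np.nonzero(mask&(depth>0));d=depth[v,u]
    P=np.c_[(u-c['cx'])/c['fx']*d,(v-c['cy'])/c['fy']*d,d]
    R=cv2.Rodrigues(np.array(c['rvec'],float))[0]
    return (P-np.ravel(c['tvec']))@R
E
python3 - <<'E'
from h import *
for n in("scene","top"):
    p,d=imaging.capture(n);cv2.imwrite(f"pics/{n}0.png",p[...,::-1])
    for q in("test_valve_lever","drain_valve_lever","header","jar_site"):
        for f in finder.cut_out(n,q)[:2]:
            P=world(n,d,f["region"]);print(n,q,round(f["p"],2),f["pixel"],np.round(np.median(P,0),3),np.round(P.min(0),3),np.round(P.max(0),3))
s=get_state();print(s["time_s"],s["tcp_pos"],s["eef_rot"])
E
```

```text
scene test_valve_lever 0.65 [354.2, 245.6] [ 0.521 -0.12   0.089] [ 0.479 -0.138  0.08 ] [ 0.574 -0.101  0.092]
scene drain_valve_lever 0.61 [310.9, 196.1] [0.548 0.052 0.088] [0.532 0.007 0.067] [0.576 0.102 0.092]
scene header 0.77 [372.3, 200.6] [ 0.655 -0.026  0.062] [ 0.625 -0.193 -0.002] [0.731 0.249 0.114]
scene jar_site 0.94 [271.0, 256.9] [ 0.381 -0.023  0.062] [ 0.359 -0.039 -0.003] [0.424 0.099 0.088]
top test_valve_lever 0.49 [372.5, 206.6] [ 0.533 -0.118  0.09 ] [ 0.483 -0.135  0.08 ] [ 0.575 -0.101  0.097]
top drain_valve_lever 0.51 [312.2, 202.6] [0.552 0.057 0.089] [0.534 0.008 0.077] [0.569 0.1   0.099]
top header 0.86 [330.8, 165.5] [0.659 0.001 0.065] [ 0.635 -0.19  -0.005] [0.71  0.223 0.119]
top jar_site 0.59 [332.4, 260.2] [ 0.392 -0.007  0.086] [ 0.362 -0.036  0.   ] [0.426 0.022 0.096]
0.5 [0.22241091 0.6372541  0.22652233] [ 1.79995318e+02 -2.56804071e-04 -1.92377442e+01]
```

View pics/top0.png

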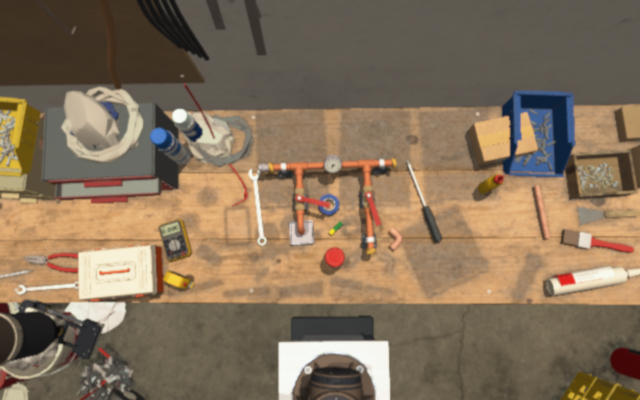

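View pics/scene0.png

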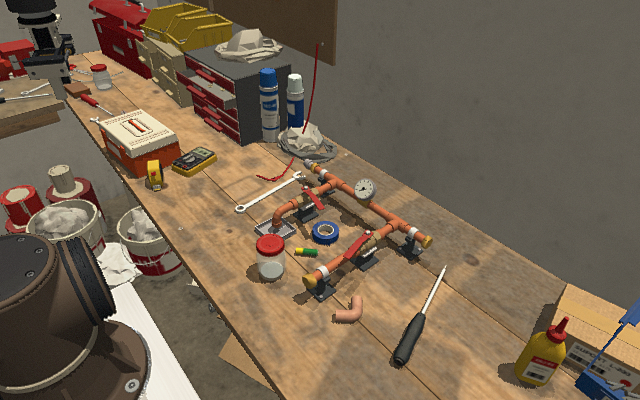

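```bash
python3 - <<'E'
from h import *
p,d=imaging.capture("top")
for q in("test_valve_lever","drain_valve_lever","header"):
    m=finder.cut_out("top",q)[0]["region"];P=world("top",d,m)
    if q=="header": P=P[(P[:,2]>.06)&(P[:,2]<.069)]
    else: P=P[(P[:,2]>.084)]
    (cx,cy),wh,a=cv2.minAreaRect((P[:,:2]*1000).astype(np.float32))
    vx=cv2.fitLine((P[:,:2]*1000).astype(np.float32),cv2.DIST_HUBER,0,.01,.01).ravel()
    print(q,cx,cy,wh,a,np.degrees(np.arctan2(vx[1],vx[0])),vx[2:])
E
```

```text
test_valve_lever 528.1156005859375 -118.65480041503906 (98.31588745117188, 15.622549057006836) 15.45588493347168 16.60835 [ 523.36597 -120.98079]
drain_valve_lever 549.98486328125 52.03090286254883 (97.87806701660156, 16.327247619628906) 74.754638671875 74.12572 [549.1764   46.07361]
header 656.5631713867188 10.10479736328125 (36.92436981201172, 401.25653076171875) 0.989229679107666 -88.57282 [660.92523     9.1278925]
```

The top picture shows the test branch on the right: cap at about (370,253), lever from (367,192) to (378,225). The drain branch is on the left: spout and tray at (301,232), lever from (300,199) to (335,206). The test lever is at about 15° and the drain lever at about 73°.

I'll work out the waypoints and then move.

```bash
cat > w.py <<'E'
import numpy as np
def wp(piv,angs,side,off,r=76):
    o=[]
    for a in angs:
        t=np.radians(a);u=np.array([np.cos(t),np.sin(t)]);n=side*np.array([-u[1],u[0]])
        o.append(np.r_[np.array(piv)+r*u+off*n,a-270])
    return np.array(o)
E
python3 - <<'E'
from w import *
np.set_printoptions(suppress=True,precision=1)
print(wp((566,-108),[196],-1,30))
print(wp((566,-108),[196,201,206,211,216,221,226,231,236,241,246,251,256,261,266,271.4],-1,18.5))
print(wp((561,91.5),[254.5],1,32))
print(wp((561,91.5),np.r_[254.5:180:-5,181.4],1,18.5))
E
python3 -m handwheel '[[0.5,3,-6,0,-5],[1,5,-12,0,-10],[1,7,-18,0,-17],[1,9.5,-24,0,-24],[1,12,-30,0,-31],[1,14,-36,0,-38],[1,16,-42,0,-45],[1,18,-48,0,-54]]' 20
```

```text
[[ 484.7 -100.1  -74. ]]
[[ 487.8 -111.2  -74. ]
 [ 488.4 -118.   -69. ]
 [ 489.6 -124.7  -64. ]
 [ 491.3 -131.3  -59. ]
 [ 493.6 -137.7  -54. ]
 [ 496.5 -143.9  -49. ]
 [ 499.9 -149.8  -44. ]
 [ 503.8 -155.4  -39. ]
 [ 508.2 -160.7  -34. ]
 [ 513.  -165.5  -29. ]
 [ 518.2 -169.9  -24. ]
 [ 523.8 -173.8  -19. ]
 [ 529.7 -177.3  -14. ]
 [ 535.8 -180.2   -9. ]
 [ 542.2 -182.5   -4. ]
 [ 549.4 -184.4    1.4]]
[[571.5   9.7 -15.5]]
[[558.5  13.3 -15.5]
 [551.7  13.8 -20.5]
 [545.   14.9 -25.5]
 [538.4  16.6 -30.5]
 [531.9  18.9 -35.5]
 [525.7  21.7 -40.5]
 [519.8  25.  -45.5]
 [514.1  28.9 -50.5]
 [508.8  33.2 -55.5]
 [504.   38.  -60.5]
 [499.5  43.1 -65.5]
 [495.5  48.7 -70.5]
 [492.1  54.6 -75.5]
 [489.1  60.7 -80.5]
 [486.7  67.1 -85.5]
 [485.5  71.1 -88.6]]
time_s: 1.7
tcp_pos: [0.3986, 0.168, 0.2271]
eef_rot: [-179.9, 0.0, -73.5]
contact_force: [1.4, 0.5, -0.6]
gripper_width: 0.0134
gripper_force: 0.0
```

```bash
python3 -m handwheel '[[1,2,-6,0,0],[1,4,-12,0,0],[1,6,-18,0,0],[1,7.5,-23,0,0],[1,8.2,-25.7,0,-1],[1,8.2,-25.7,-4,-1],[1,8.2,-25.7,-9,-1],[1,8.2,-25.7,-9,-1]]'
python3 - <<'E'
from h import *
p,d=imaging.capture("scene");cv2.imwrite("pics/s1.png",cv2.resize(p[140:310,240:480,::-1],None,fx=3,fy=3))
s=get_state();print(s["tcp_pos"],s["eef_rot"],s["contact_force"],s["gripper_width"])
E
```

```text
time_s: 2.7
tcp_pos: [0.4776, -0.0877, 0.134]
eef_rot: [179.6, 0.1, -74.3]
contact_force: [-0.2, -0.5, 1.8]
gripper_width: 0.0003
gripper_force: 0.0
[ 0.47967027 -0.08750267  0.13640539] [ 1.79835710e+02 -1.55273188e-02 -7.42252817e+01] [ 0.68808507 -0.89707207  1.12623481] 0.0004513276126018863
```

View pics/s1.png

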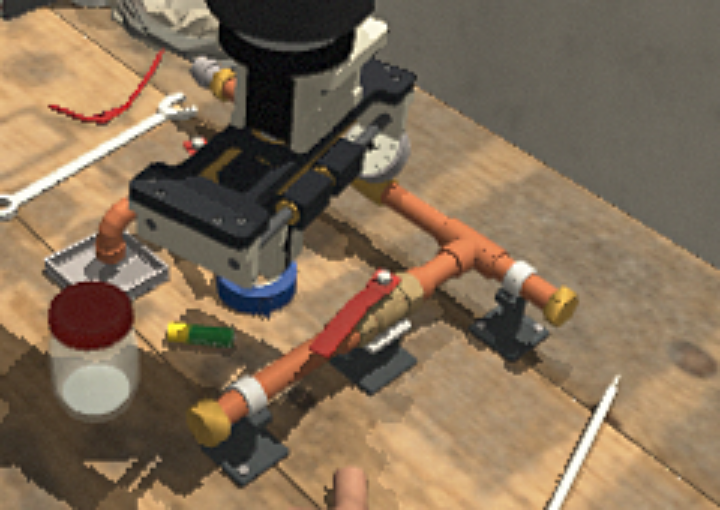

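The gripper is above the bench between the branches, at about (260,250) in the crop. It is 12 mm short of the commanded y, so I'll count from the measured pose. Next I'll go down beside the test lever.

```bash
python3 -m handwheel '[[1,0.3,0,-2,0],[1,0.3,0,-4,0],[1,0.3,0,-5.9,0],[1,0.3,0,-5.9,0],[1,0.5,-0.6,-5.9,0],[1,0.5,-1.2,-5.9,0],[1,0.5,-1.2,-5.9,0],[1,0.5,-1.2,-5.9,0]]'
```

```text
time_s: 3.75
tcp_pos: [0.4853, -0.0993, 0.0778]
eef_rot: [-180.0, -0.0, -74.3]
contact_force: [0.6, 1.0, -0.2]
gripper_width: 0.0005
gripper_force: 0.0
```

```bash
python3 -m handwheel '[[1,0.3,-0.6,0,0],[1,0.3,-1.2,0,0],[1,0.3,-1.85,0,5],[1,0.45,-2.5,0,10],[1,0.6,-3.2,0,15],[1,0.85,-3.8,0,20],[1,1.15,-4.45,0,25],[1,1.5,-5.0,0,30]]'
```

```text
time_s: 4.75
tcp_pos: [0.5, -0.1493, 0.0773]
eef_rot: [180.0, 0.0, -44.1]
contact_force: [-0.7, 2.7, 1.4]
gripper_width: 0.0008
gripper_force: 1.4
```

```bash
python3 -m handwheel '[[1,0.4,-0.55,0,5],[1,0.8,-1.1,0,10],[1,1.3,-1.6,0,15],[1,1.8,-2.05,0,20],[1,2.4,-2.45,0,25],[1,2.95,-2.8,0,30],[1,3.6,-3.05,0,35],[1,3.95,-3.15,0,38]]'
```

```text
time_s: 5.75
tcp_pos: [0.5386, -0.1813, 0.0769]
eef_rot: [180.0, 0.2, -6.1]
contact_force: [-2.8, -0.6, 1.1]
gripper_width: 0.0006
gripper_force: 1.4
```

```bash
python3 -m handwheel '[[1,0.3,-0.1,0,3],[1,0.6,-0.2,0,5.5],[1,0.8,-0.3,0,7.5],[1,0.8,-0.3,0,7.5]]'; python3 -m handwheel '[[1,0.1,0,0,0],[1,0.1,0,0,0]]';python3 -m handwheel '[[1,0.1,0,0,0],[1,0.1,0,0,0]]'
```

```text
time_s: 6.25
tcp_pos: [0.5472, -0.184, 0.0771]
eef_rot: [-180.0, 0.1, 1.2]
contact_force: [-2.3, -1.0, 0.1]
gripper_width: 0.0004
gripper_force: 1.1
time_s: 6.5
tcp_pos: [0.5479, -0.1839, 0.0772]
eef_rot: [180.0, 0.1, 1.2]
contact_force: [-4.3, -2.4, -1.2]
gripper_width: 0.0005
gripper_force: 2.1
time_s: 6.75
tcp_pos: [0.5481, -0.1839, 0.0771]
eef_rot: [-180.0, 0.2, 1.2]
contact_force: [-6.0, -3.0, -0.5]
gripper_width: 0.0005
gripper_force: 3.2
```

```bash
python3 -m handwheel '[[1,0.1,0,0,0],[1,0.1,0,0,0]]';python3 -m handwheel '[[1,0.1,0,0,0],[1,0.1,0,0,0]]'
```

```text
time_s: 7.0
tcp_pos: [0.5483, -0.1839, 0.077]
eef_rot: [-180.0, 0.3, 1.2]
contact_force: [-8.0, -2.1, 1.5]
gripper_width: 0.0004
gripper_force: 4.3
time_s: 7.25
tcp_pos: [0.5485, -0.184, 0.0769]
eef_rot: [-180.0, 0.3, 1.2]
contact_force: [-10.0, -2.6, 3.4]
gripper_width: 0.0005
gripper_force: 5.4
```

The lever is against its stop: the force climbs while the position hardly changes. Backing off, then going up and over to the drain side.

```bash
python3 -m handwheel '[[1,-1,0,0,0],[1,-3,-0.5,0,0],[1,-3,-0.5,4,0],[1,-3,-0.5,8,0],[1,-1,4,8,-6],[1,0,9,8,-12],[1,1,14,8,-17],[1,1,14,8,-17]]'
python3 - <<'E'
from h import *
p,d=imaging.capture("scene");cv2.imwrite("pics/s2.png",cv2.resize(p[140:310,240:480,::-1],None,fx=3,fy=3))
pt,dt=imaging.capture("top")
for c,dd in(("scene",d),("top",dt)):
  for q in("test_valve_lever","drain_valve_lever"):
    for f in finder.cut_out(c,q)[:1]:
        P=world(c,dd,f["region"]);P=P[P[:,2]>.084][:,:2].astype(np.float32)*1000
        v=cv2.fitLine(P,cv2.DIST_HUBER,0,.01,.01).ravel()
        print(c,q,f["p"],np.round(P.min(0)),np.round(P.max(0)),np.degrees(np.arctan2(v[1],v[0])),len(P))
s=get_state();print(s["tcp_pos"],s["eef_rot"],s["contact_force"])
E
```

```text
time_s: 8.25
tcp_pos: [0.5636, -0.0402, 0.1584]
eef_rot: [-179.9, -0.2, -15.6]
contact_force: [-0.5, -1.1, -1.2]
gripper_width: -0.0001
gripper_force: 0.0
scene test_valve_lever 0.64 [ 557. -198.] [ 574. -105.] -88.668594 213
scene drain_valve_lever 0.71 [531.   6.] [563.  96.] 74.654816 113
top drain_valve_lever 0.6 [488.   5.] [561.  88.] 75.46022 130
[ 0.56173982 -0.04444572  0.15771637] [-1.79983305e+02 -2.74055926e-02 -1.57909987e+01] [-0.38407948 -0.64221668 -0.4210704 ]
```

View pics/s2.png

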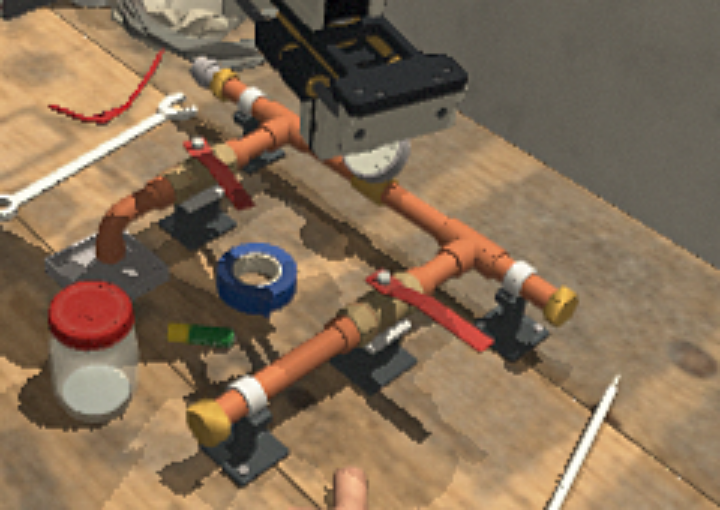

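The test lever (crop (385,275) to (490,345)) now stands square across its pipe. The drain lever (195,145) to (245,200) hasn't moved. I'll go down on its header side.

```bash
python3 -m handwheel '[[1,0.6,2.7,0,0],[1,1.3,5.4,0,0],[1,1.3,5.4,0,0],[1,1.3,5.4,-3,0],[1,1.3,5.4,-6,0],[1,1.3,5.4,-8.1,0],[1,1.3,5.4,-8.1,0],[1,1.3,5.4,-8.1,0]]'
```

```text
time_s: 9.55
tcp_pos: [0.5753, 0.0098, 0.0775]
eef_rot: [-180.0, -0.1, -15.8]
contact_force: [-0.0, -0.5, 0.1]
gripper_width: 0.0008
gripper_force: 0.0
```

```bash
python3 -m handwheel '[[1,-0.8,0.2,0,0],[1,-1.65,0.35,0,0],[1,-2.35,0.4,0,-5],[1,-3.0,0.5,0,-10],[1,-3.65,0.7,0,-15],[1,-4.3,0.9,0,-20],[1,-4.95,1.2,0,-25],[1,-5.5,1.5,0,-30]]'
```

```text
time_s: 10.55
tcp_pos: [0.5193, 0.0252, 0.0772]
eef_rot: [-180.0, -0.0, -45.9]
contact_force: [1.3, -2.2, 0.3]
gripper_width: 0.0004
gripper_force: 1.2
```

```bash
python3 -m handwheel '[[1,-0.6,0.4,0,-5],[1,-1.1,0.8,0,-10],[1,-1.6,1.3,0,-15],[1,-2.05,1.8,0,-20],[1,-2.45,2.35,0,-25],[1,-2.8,2.95,0,-30],[1,-3.1,3.55,0,-35],[1,-3.25,3.95,0,-38]]'; python3 -m handwheel '[[1,-0.1,0.3,0,-2.5],[1,-0.2,0.6,0,-5],[1,-0.2,0.6,0,-5]]'; python3 -m handwheel '[[1,0,0.1,0,0],[1,0,0.1,0,0]]'
```

```text
time_s: 11.55
tcp_pos: [0.4862, 0.0646, 0.077]
eef_rot: [180.0, -0.0, -83.8]
contact_force: [-0.9, -2.9, 1.3]
gripper_width: 0.0006
gripper_force: 1.2
time_s: 11.92
tcp_pos: [0.4845, 0.0707, 0.0769]
eef_rot: [180.0, -0.0, -88.7]
contact_force: [-1.6, -1.8, 0.1]
gripper_width: 0.0008
gripper_force: 0.7
time_s: 12.18
tcp_pos: [0.4849, 0.0716, 0.0766]
eef_rot: [180.0, -0.0, -88.7]
contact_force: [-1.6, -2.9, 0.5]
gripper_width: 0.0005
gripper_force: 1.2
```

```bash
python3 -m handwheel '[[1,0,0.1,0,0],[1,0,0.1,0,0]]'; python3 -m handwheel '[[1,0,0.1,0,0],[1,0,0.1,0,0]]'; python3 -m handwheel '[[1,0,0.1,0,0],[1,0,0.1,0,0]]'; python3 -m handwheel '[[1,0,0.1,0,0],[1,0,0.1,0,0]]'
```

```text
time_s: 12.42
tcp_pos: [0.4849, 0.0725, 0.0764]
eef_rot: [180.0, -0.0, -88.7]
contact_force: [-1.9, -4.7, 1.2]
gripper_width: 0.0005
gripper_force: 2.0
time_s: 12.68
tcp_pos: [0.4848, 0.0728, 0.0764]
eef_rot: [179.9, -0.1, -88.7]
contact_force: [-2.1, -7.1, 2.8]
gripper_width: 0.0006
gripper_force: 3.8
time_s: 12.92
tcp_pos: [0.4847, 0.0732, 0.0764]
eef_rot: [179.9, -0.1, -88.7]
contact_force: [-0.7, -11.2, 2.3]
gripper_width: 0.0004
gripper_force: 5.7
time_s: 13.18
tcp_pos: [0.4846, 0.0735, 0.0764]
eef_rot: [179.9, -0.2, -88.8]
contact_force: [2.1, -14.3, 2.4]
gripper_width: 0.0005
gripper_force: 7.7
```

At its stop as well. Backing off towards -y, going up and clear, then checking.

```bash
python3 -m handwheel '[[1,0,-1,0,0],[1,0,-3,0,0],[1,0,-3,4,0],[1,0,-3,9,0],[1,0,-3,14,0],[1,0,-3,19,0],[1,0,2,19,0],[1,-1,8,19,0]]' ; python3 -m handwheel '[[1,-2,6,0,0],[1,-3,12,0,0],[1,-4,18,0,0],[1,-5,24,0,0],[1,-6,30,0,0],[1,-6,30,0,0],[1,-6,30,0,0]]'
python3 - <<'E'
from h import *
p,d=imaging.capture("scene");cv2.imwrite("pics/s3.png",cv2.resize(p[140:310,240:480,::-1],None,fx=3,fy=3))
pt,dt=imaging.capture("top")
for c,dd in(("scene",d),("top",dt)):
  for q in("test_valve_lever","drain_valve_lever"):
    for f in finder.cut_out(c,q)[:1]:
        P=world(c,dd,f["region"]);P=P[P[:,2]>.084][:,:2].astype(np.float32)*1000
        v=cv2.fitLine(P,cv2.DIST_HUBER,0,.01,.01).ravel()
        print(c,q,f["p"],np.round(P.min(0)),np.round(P.max(0)),np.degrees(np.arctan2(v[1],v[0])),len(P))
s=get_state();print(s["tcp_pos"],s["contact_force"])
E
```

```text
time_s: 14.18
tcp_pos: [0.4762, 0.1575, 0.2678]
eef_rot: [-179.8, 0.2, -88.9]
contact_force: [0.8, 1.5, -0.1]
gripper_width: 0.0006
gripper_force: 0.0
time_s: 15.05
tcp_pos: [0.4151, 0.4564, 0.2662]
eef_rot: [180.0, 0.0, -88.7]
contact_force: [-0.7, 0.3, 0.2]
gripper_width: 0.0007
gripper_force: 0.0Traceback (most recent call last):
  File "<stdin>", line 8, in <module>
cv2.error: OpenCV(4.12.0) /io/opencv/modules/imgproc/src/linefit.cpp:50: error: (-215:Assertion failed) count > 0 in function 'fitLine2D_wods'
```

View pics/s3.png

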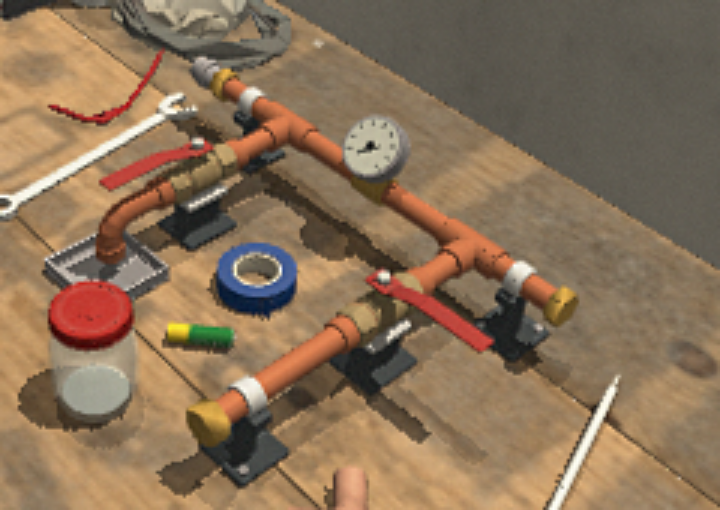

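The test lever (385,275) to (490,345) is still square across. The drain lever (205,147) to (105,185) lies roughly along its pipe. I'll measure its angle.

```bash
python3 - <<'E'
from h import *
for c in("scene","top"):
  p,d=imaging.capture(c)
  i=p.astype(int);red=(i[...,0]>110)&(i[...,1]<75)&(i[...,2]<75)
  W=np.full(p.shape,np.nan);m=red&(d>0);W[m]=world(c,d,red)
  for n,lo,hi in(("test",-.21,-.08),("drain",0.03,.16)):
    P=W[(W[...,2]>.082)&(W[...,2]<.1)&(W[...,1]>lo)&(W[...,1]<hi)&(W[...,0]>.46)&(W[...,0]<.6)][:,:2].astype(np.float32)*1000
    if len(P)<9: print(c,n,len(P));continue
    v=cv2.fitLine(P,cv2.DIST_HUBER,0,.01,.01).ravel()
    print(c,n,len(P),np.round(P.min(0)),np.round(P.max(0)),np.degrees(np.arctan2(v[1],v[0])),cv2.minAreaRect(P))
E
```

```text
scene test 190 [ 556. -197.] [575. -99.] -89.105316 ((565.2391967773438, -147.85775756835938), (16.31857681274414, 98.67538452148438), 2.088456392288208)
scene drain 127 [470.  81.] [568.  98.] 0.8225018 ((519.0484008789062, 90.33885955810547), (98.62796783447266, 16.929059982299805), 0.986119270324707)
top test 11 [ 559. -144.] [ 569. -118.] -80.213524 ((566.2424926757812, -130.3780517578125), (8.331524848937988, 26.68000602722168), 11.892523765563965)
top drain 3
```

Both levers are right: the drain lever is at 0.8° and the test lever at 90.9° in world axes, with the rig turned about 1°. The loose things are where they were and the arm is clear.

```bash
python3 -c "
from plant import r
print(r.close_job())"
```

```text
the job is handed in; nothing more can be done
None
```

The test valve was shut first and the drain valve then opened, each lever pushed to its stop; the loose things were left in place, and the job was handed in with the arm clear of the rig.

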